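Seat the knurled filter cell in its mount and hold it home

ROBOT

A 6-joint arm with a two-finger parallel gripper is mounted at the origin on a cart in front of the work surface, level with it; the furniture and walls round the work are solid. World frame = base frame: x ahead of the robot, y to its left, z up, the work surface at z = 0. Lengths are in mm, angles in rad, forces in N, time in s.
With the tool pointing down it reaches from about 350 to 875 mm from the base axis. Payload 4.2 kg.
Tool frame: the origin (TCP) lies midway between the tips of the shut fingers; the grasp point (between the pads) lies 19 mm behind it (arm.tcp_to_grasp is the distance from the TCP to the grasp point, in mm); z points along the fingers, y is the line along which they close (so a half turn about z gives the same grasp; the last joint's range is limited). The gripper opens to 85 mm and grips with 20 to 120 N. Pads are 22 mm wide; open, the fingers measure 114 mm over their backs; the gripper's body (76 mm by 85 mm) begins 54 mm behind the grasp point. The pads swing forward as they close: fully open they stand 13 mm farther back than shut.
Start: joints at [-1.044, 0.385, 0.008, 0, -1.194, -0.259], TCP at [165.398, -602.696, 231.312] pointing down, gripper open.
Joint ranges: [-3.14, 3.14], [-1.21, 2.06], [-1.07, 1.41], [-3.16, 2.05], [-2.99, -0.16], [-3.1, 3.1]. Speed limits (rad/s): [2.79, 2.79, 3.14, 3.14, 3.14, 3.14].

INTERFACE

Orientations are given as a unit quaternion [x, y, z, w].
In Python, from bench import arm, imaging, job, models gives the robot as it stands.
- The arm moves only by the tool arm_command, never from a script. Its argument "rows" is a list of rows, each an object with "grip": the opening, from 0 (shut) to 1 (fully open); "linear": the shift along the tool's x, y, z in mm, a list of three; "rot": the turn, a rotation vector about the tool's x, y, z in rad, a list of three. In form: [{"grip": grip, "linear": [tx, ty, tz], "rot": [rx, ry, rz]}, ...]. A call has 1 to 10 rows; each row is the pose to reach, as a shift and turn from the pose commanded when the call began, along the tool's axes at that moment; what a row does not reach only later rows make up. A row lasts 1/8 s, in which the tool goes at most 62.5 mm and 10.7 degrees, less where a joint would pass 70% of its speed; a pose out of reach is approached as far as the arm can. A call with a gripper value outside its range is refused whole. The fingers move at their own pace and stop on an object; the grip force is fixed at half the most. Time passes only in rows, so rows that repeat a pose let the fingers close. It gives the time, the measured TCP pose, the force, the opening and the grip force at its end, in the units of the state.
- arm.read_state(): the state, without advancing time (a new reading comes with each control period).
- imaging.get_image(name): name is "side" or "top"; returns a dict with "frame" (384x512x3 uint8, red, green, blue), "fx", "fy", "cx", "cy" (pixels), "extrinsics" (4x4, takes a point from world to camera coordinates). Camera axes: x right, y down, z forward; pixel columns grow to the right and rows downward; lengths in mm; the calibration is good to about 2 mm. A picture is of the moment at which its call begins. There is no depth.
- job.job_done(): hands the job in; it is judged then, once.
Trained networks look in a picture, given as the dict that the camera call returned (one of the last four; its "shot" number tells which), for a name from the list of things; names that differ only in an ending like _2 or _b are one class to them, and where a whole thing is asked for, a point or a joint stands for the part that bears it (a point fixed in the world has none). Each returns a list of dicts, best first, with "score" (0 to 1); they miss things now and then, are a little off and sometimes report something else, mostly with a low value. They report only what shows in the picture. A call takes as long as a camera call.
- models.spot_in(picture, query): "rect" ([left, top, right, bottom] in pixels, round what is visible of it).
- models.tip_of(picture, query): "pixel" ([column, row] in pixels: a listed point, or the origin of a listed thing).
The state is a dict: "clock": time; "joints": joint angles; "joint_vel": joint speeds; "joint_efforts": joint torques, N m; "position": TCP position; "ee_rot": TCP orientation; "contact_force": force on the tool from outside, world axes, zero at the start; "wrist_torque": the same for the moment, N m; "gripper_width": finger opening in mm; "grasp_force": force on a finger pad.
Only numpy, scipy, OpenCV 4.12 (cv2) and the standard library are available. Lean on these libraries where they do the work, as an engineer would, in place of code of your own. Each camera call takes 0.05 s, during which the arm holds its last target. There are 200 camera calls.

TASK

Slip the blade of the spatula under the front lip of the mount's hinged cover, lever the cover up with it and swing it right over onto its back stop, then lay the spatula down again on its rest or on the worktop. Take the knurled filter cell that was under the cover, turn it (clockwise from above is the short way) until its hidden keyways drop over the pins, and push it fully home against the spring. Finish while still holding it pushed home, and leave the beaker, the open cup and the marker pen where they are.

Things in the scene. Friction and masses are not known exactly. Their poses are not given: they have to be found in the camera images.
- mount: Fixed aluminium mount on the worktop: base plate 160 (x) x 100 (y) x 14 mm, its middle at x = -4 mm, with the filter cell on it and a flat hinged cover above. Origin on the worktop on the cell's vertical axis; x points from the cover's front lip to its hinge, z up. Two hinge posts at x = 56, y = +-43 mm reach z = 69 mm.
- seat (a point): On the mount's axis, 24 mm up: top face of a round boss 43 mm across, hidden under the cell. On it stand three hidden pins, 5 mm thick and 7 mm high, evenly spaced on a 33 mm circle at an unknown angle, and in the middle a sprung plunger 20 mm across, top 22 mm above the boss, which yields at about 3 N and pushes with about 7 N when the cell is home.
- ledge (a point): Middle of the top of the ledge bar under the cover's front lip, at mount x = -66, z = 49 mm: bar 12 mm (x) x 82 mm (y) x 5 mm with rubber buffers at y = +-36 mm. The slot between ledge and shut cover is 11 mm high, open to the front (mount -x) and 66 mm wide between the buffers: the blade goes in here.
- cover_hinge (a point): Middle of the cover's hinge axis, which runs along the mount's y at x = +56, z = 62 mm; fixed to the mount.
- cover (a joint): Cover angle (rad): 0 shut and level, grows as the lip rises, 3.05 thrown right over on its back stop. Plate 130 mm from hinge axis to lip, 76 mm wide, 4 mm thick (mid-plane through the hinge axis; shut, underside at z = 60 mm), 80 g. Below upright it falls shut if let go; pushed past upright it falls on by itself to the stop.
- collar: Loose filter cell: steel cap with knurled rim, 53 mm across, 34 mm high, 120 g. Origin: centre of lower rim, z up; starts 23 mm above the worktop, resting on the pins. A hidden web has three keyways 120 deg apart; turned 20 to 75 deg clockwise from above (play about +-6 deg) it drops over the pins, first 3 mm onto the sprung plunger, then pushed 4 mm more to home, 16 mm above the worktop.
- collar_top (a point): Centre of the filter cell's top with its glass window, 34 mm above its lower rim. Grip the cell across the knurled rim from straight above; it has about 1.5 mm radial play on the boss. If the push is let go, the spring lifts it 4 mm off home again.
- cover_lip (a point): Middle of the lower edge of the cover's front lip; moves with the cover (shut: x = -74, y = 0, z = 60 mm in the mount's frame).
- spatula: Stainless spatula, 150 to 160 mm long, 8 mm wide, 5 mm thick, 24 g; origin at the middle of its underside, its length along its own y axis, both ends alike for this job. It lies level on the rest, its underside 18 mm above the worktop.
- rest: White plastic spatula rest fixed to the worktop: base 100 (x) x 30 (y) x 4 mm with two saddles 8 mm thick at x = +-45 mm, notches 16 mm wide between 4 mm lips, saddle floor 18 mm high. The spatula lies along the rest's x axis, free underneath in the middle. Origin on the worktop at its centre.
- beaker: Bystander: 250 ml beaker, 72 x 78 x 105 mm, origin under its centre.
- cup: Bystander: open sample cup, 59 mm across, 60 mm high, origin under its centre.
- marker: Bystander: marker pen lying on the worktop, 133 mm long along its own y axis, 21 mm thick, origin under its centre.

How it is judged:
By the outcome, as a careful person would: the job done as asked, in the order asked, and still so for the second after the job is handed in, while the arm keeps its last pose, push and grip.
It also fails if it takes over 67 s, if anything falls off the work surface, if the arm or the gripper's body presses on something with over 40 N, if the wrist force passes 120 N, or if a joint passes its speed limit or range.

## Working session

There is one attempt and no reset: what is moved stays moved. The work goes in short steps, Python scripts to look and compute and a tool call to move; the robot and the scene stay as the last step left them, time stands still between calls to the robot, and variables do not carry over. Pictures are saved under pics/ and viewed, at most 10 in all, crops included, and the job is handed in when it is done.

Besides the shell and the picture viewer there is one more tool, called after "Call:" as a command line: name --argument value ..., lists and objects as JSON in quotes. arm_command: Moves the arm, as the interface text tells. Its arguments: {"type":"object","properties":{"rows":{"type":"array"}},"required":["rows"]}

```bash
ls; mkdir -p pics
cat > h.py <<'E'
import numpy as np, cv2
from scipy.spatial.transform import Rotation as R
from bench import arm, imaging, job, models
def ray(p,px):
    E=np.array(p["extrinsics"]);d=np.array([(px[0]-p["cx"])/p["fx"],(px[1]-p["cy"])/p["fy"],1])
    return -E[:3,:3].T@E[:3,3], E[:3,:3].T@d
def atz(p,px,z):
    o,d=ray(p,px); return o+d*(z-o[2])/d[2]
def tri(ps):
    A=np.zeros((3,3));b=np.zeros(3)
    for p,px in ps:
        o,d=ray(p,px);d=d/np.linalg.norm(d);M=np.eye(3)-np.outer(d,d);A+=M;b+=M@o
    return np.linalg.solve(A,b)
def proj(p,X):
    E=np.array(p["extrinsics"]);c=E[:3,:3]@np.array(X)+E[:3,3]
    return np.array([c[0]/c[2]*p["fx"]+p["cx"],c[1]/c[2]*p["fy"]+p["cy"]])
def shot(n,save=None,crop=None,scale=1):
    p=imaging.get_image(n)
    if save:
        f=p["frame"][:,:,::-1]
        if crop: f=f[crop[1]:crop[3],crop[0]:crop[2]]
        cv2.imwrite("pics/"+save,cv2.resize(f,None,fx=scale,fy=scale,interpolation=cv2.INTER_CUBIC))
    return p
E
python3 - <<'E'
from h import *
np.set_printoptions(precision=1,suppress=True)
t=shot("top","top0.png",scale=1.5);s=shot("side","side0.png",scale=1.5)
for p in(t,s):
    print(ray(p,(256,192)))
Z=dict(mount=0,seat=24,ledge=49,cover_hinge=62,collar=23,collar_top=57,cover_lip=60,spatula=18,rest=0,beaker=0,cup=0,marker=0)
for q,z in Z.items():
    r=[]
    for p in(t,s):
        k=models.tip_of(p,q)
        for a in k[:2]: print(q,"ts"[p is s],a["score"],np.array(a["pixel"]),atz(p,a["pixel"],z))
    for p in (t,s):
        k=models.spot_in(p,q)
        print("   rect",[(round(a["score"],2),np.round(a["rect"])) for a in k[:1]])
print(arm.read_state())
E
```

```text
pics
(array([ 447.4,  -15. , 1438.9]), array([ 0.1,  0. , -1. ]))
(array([  435.6, -1136. ,   644.1]), array([ 0.1,  0.9, -0.4]))
mount t 0.57 [213.8 188.4] [585.9 151.1   0. ]
mount s 0.94 [268.6 198.1] [597.8 164.    0. ]
mount s 0.66 [222.3 305. ] [ 445.  -327.5    0. ]
   rect [(0.65, array([196., 163., 230., 210.]))]
   rect [(0.73, array([239., 172., 297., 206.]))]
seat s 0.7 [267.7 193.5] [592.6 146.3  24. ]
   rect [(0.74, array([195., 162., 227., 213.]))]
   rect [(0.69, array([241., 176., 296., 209.]))]
ledge t 0.81 [212.7 204.1] [530.2 149.5  49. ]
ledge s 0.97 [244.7 186.3] [524.8 147.6  49. ]
   rect [(0.74, array([197., 163., 234., 213.]))]
   rect []
cover_hinge t 0.98 [215.8 168.1] [645.8 136.8  62. ]
cover_hinge t 0.52 [213.2 185.6] [589.1 145.8  62. ]
cover_hinge s 0.56 [286.1 183.6] [643.7 129.8  62. ]
   rect [(0.63, array([199., 161., 232., 210.]))]
   rect [(0.93, array([243., 177., 296., 210.]))]
collar s 0.5 [267.2 195.2] [590.1 137.   23. ]
collar s 0.38 [264.8 182.5] [592.8 227.4  23. ]
   rect [(0.73, array([150., 208., 178., 238.]))]
   rect [(0.44, array(
[... 1112 characters left out ...]
ay([276., 154., 296., 172.]))]
   rect [(0.72, array([294., 215., 318., 246.]))]
marker t 0.63 [356.8 226.7] [ 449.  -322.6    0. ]
marker s 0.66 [222.9 303.8] [ 446.4 -323.7    0. ]
   rect [(0.68, array([352., 207., 360., 246.]))]
   rect [(0.78, array([186., 295., 255., 306.]))]
{'clock': 2.5, 'joints': array([-1. ,  0.4,  0. , -0. , -1.2, -0.3]), 'joint_vel': array([ 0.,  0., -0., -0., -0.,  0.]), 'joint_efforts': array([ -0. , -39.2,  18.9,   4.2,  -0. ,  -0. ]), 'position': array([ 165.4, -602.7,  231.3]), 'ee_rot': array([-0.1,  1. ,  0. , -0. ]), 'contact_force': array([-0.7, -0.4,  0.4]), 'wrist_torque': array([ 0., -0.,  0.]), 'grasp_force': 0.0, 'gripper_width': 85.48902605779628}
```

View pictures.

View pics/top0.png

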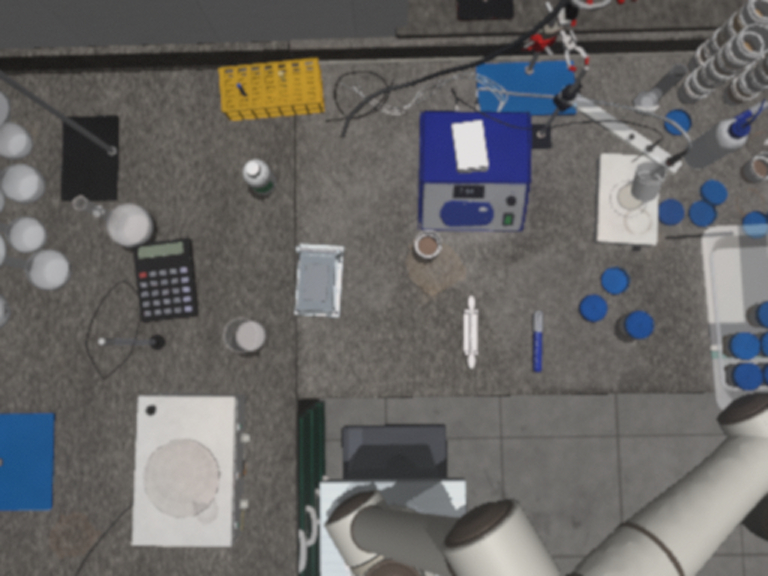

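View pics/side0.png

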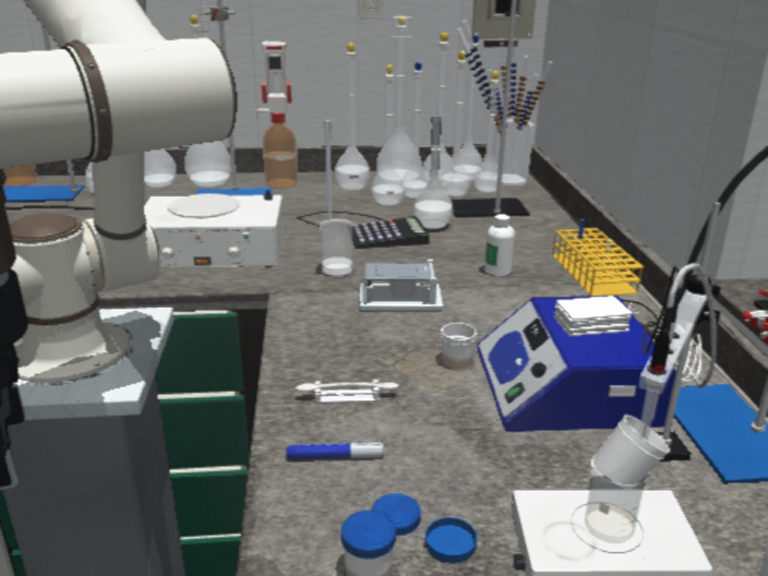

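Run:
```python
from h import *
t=shot("top","top1.png",(145,155,330,250),4.3);s=shot("side","side1.png",(195,165,325,275),5.4)
import pickle;pickle.dump((t,s),open("ts.pkl","wb"))
```

```text
(no output)
```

View pics/top1.png

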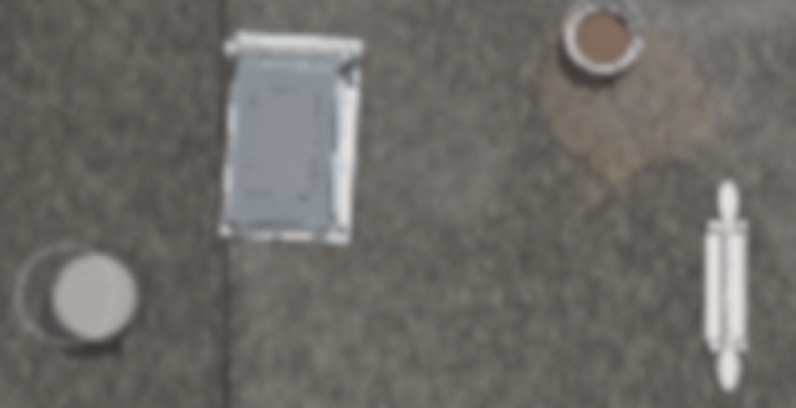

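View pics/side1.png

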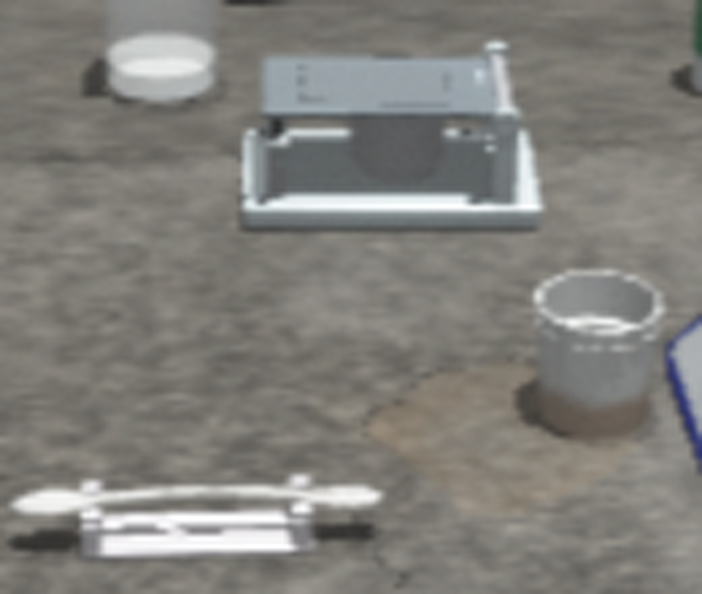

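Run:
```python
from h import *
import pickle
from scipy.optimize import least_squares
np.set_printoptions(precision=2,suppress=True)
t,s=pickle.load(open("ts.pkl","rb"))
T=lambda x,y:((x+.5)/4.3-.5+145,(y+.5)/4.3-.5+155)
S=lambda x,y:((x+.5)/5.4-.5+195,(y+.5)/5.4-.5+165)
M=[(t,T(349,243),(-84,-50,14)),(t,T(221,237),(-84,50,14)),(t,T(232,229),(-74,38,64)),(t,T(330,234),(-74,-38,64)),
(s,S(243,228),(-84,-50,0)),(s,S(541,227),(76,-50,0)),(s,S(245,211),(-84,-50,14)),(s,S(541,210),(76,-50,14)),(s,S(263,112),(-74,-38,64)),(s,S(265,57),(-74,38,64)),(t,T(363,42),(76,-50,14))]
def W(q,X):
    c,n=np.cos(q[2]),np.sin(q[2]);return [q[0]+c*X[0]-n*X[1],q[1]+n*X[0]+c*X[1],X[2]]
def res(q,M): return np.concatenate([proj(p,W(q,X))-u for p,u,X in M])
for sub in (M,[m for m in M if m[0] is t],[m for m in M if m[0] is s]):
    r=least_squares(res,[590,148,0],args=(sub,),x_scale=[1,1,.01],loss='soft_l1');print(r.x,np.degrees(r.x[2]));print(r.fun)
for p,F,pts in ((t,T,[(728,181),(729,390)]),(s,S,[(12,504),(383,495)])):
    print([atz(p,F(*u),21) for u in pts])
for u in [(708,221),(746,222),(706,350),(745,352)]: print(atz(t,T(*u),20))
for u in [(88,555),(308,550)]: print(atz(s,S(*u),0))
st=arm.read_state();print(st["clock"],R.from_quat(st["ee_rot"]).as_matrix())
```

```text
[594.15 152.98  -0.07] -3.9891492689068473
[ 0.44  0.37  0.2   0.23 -0.88 -1.51 -0.06 -1.47 -0.13  0.69 -0.06  0.77
 -0.52 -0.49  0.15 -0.39 -0.41  0.29 -0.7  -0.16 -0.07 -0.65]
[592.08 152.78  -0.07] -4.0725276092212095
[ 0.47  1.01  0.23  0.83 -0.85 -0.89 -0.02 -0.81  0.03 -0.01]
[595.27 153.66  -0.08] -4.423674103667631
[ 0.12  0.47  0.17  0.74 -0.28 -0.71  0.38 -0.42 -0.13  0.1  -0.24 -0.33]
[array([ 549.88, -181.46,   21.  ]), array([ 391.03, -177.47,   21.  ])]
[array([ 390.9 , -178.22,   21.  ]), array([ 550.3 , -183.99,   21.  ])]
[ 519.58 -165.41   20.  ]
[ 518.26 -194.36   20.  ]
[ 421.47 -161.05   20.  ]
[ 419.45 -190.56   20.  ]
[ 422.57 -188.44    0.  ]
[ 517.14 -192.36    0.  ]
2.6 [[-0.96 -0.26 -0.  ]
 [-0.26  0.96 -0.  ]
 [ 0.   -0.   -1.  ]]
```

```bash
cat >> h.py <<'E'
def RM(psi,pitch=0):
    c,s=np.cos(psi),np.sin(psi);return np.array([[-c,-s,0],[-s,c,0],[0,0,-1.]])@R.from_rotvec([0,pitch,0]).as_matrix()
def to(*targets):
    st=arm.read_state();R0=R.from_quat(st["ee_rot"]).as_matrix();p0=np.array(st["position"])
    print("t",round(st["clock"],2),"pos",p0.round(1),"psi",np.degrees(np.arctan2(-R0[1,0],-R0[0,0])).round(2),"j",np.round(st["joints"],2),"w",round(st["gripper_width"],1),"F",np.round(st["contact_force"],1))
    for X,psi,*pt in targets:
        print("lin",(R0.T@(np.array(X)-p0)).round(1),"rot",R.from_matrix(R0.T@RM(np.radians(psi),*pt)).as_rotvec().round(3))
MX=np.array([593.5,153.,0]);MY=np.radians(-4.1)
def mt(x,y,z):
    c,n=np.cos(MY),np.sin(MY);return MX+[c*x-n*y,n*x+c*y,z]
E
python3 -c "
from h import *
to(([470.5,-180,110],-2),([470.5,-180,8],-2))"
```

```text
t 2.6 pos [ 165.4 -602.7  231.3] psi 15.34 j [-1.04  0.38  0.01  0.   -1.19 -0.26] w 85.4 F [ 0.3 -0.2  0.7]
lin [-406.1  326.9  121.3] rot [-0.    -0.     0.303]
lin [-406.1  326.9  223.3] rot [-0.    -0.     0.303]
```

Call:
arm_command --rows '[{"grip":0.5,"linear":[-406,327,121],"rot":[0,0,0.303]},{"grip":0.5,"linear":[-406,327,121],"rot":[0,0,0.303]},{"grip":0.5,"linear":[-406,327,121],"rot":[0,0,0.303]},{"grip":0.5,"linear":[-406,327,121],"rot":[0,0,0.303]},{"grip":0.5,"linear":[-406,327,121],"rot":[0,0,0.303]},{"grip":0.5,"linear":[-406,327,121],"rot":[0,0,0.303]},{"grip":0.5,"linear":[-406,327,121],"rot":[0,0,0.303]},{"grip":0.5,"linear":[-406,327,121],"rot":[0,0,0.303]},{"grip":0.5,"linear":[-406,327,121],"rot":[0,0,0.303]},{"grip":0.5,"linear":[-406,327,121],"rot":[0,0,0.303]}]'

```text
clock: 3.85
position: [471.6, -178.1, 109.8]
ee_rot: [0.016, 1.0, -0.0, -0.0]
contact_force: [-0.7, -0.4, 0.5]
gripper_width: 42.7
grasp_force: 0.0
```

```bash
python3 -c "
from h import *
to(([470.5,-180,110],-2),([470.5,-180,9],-2))"
```

```text
t 3.85 pos [ 471.6 -178.1  109.8] psi -1.78 j [-0.04  0.31 -0.45  0.   -0.81 -1.56] w 42.7 F [-0.7 -0.4  0.5]
lin [ 1.1 -1.9 -0.2] rot [-0.    -0.001  0.004]
lin [  1.   -1.9 100.8] rot [-0.    -0.001  0.004]
```

Call:
arm_command --rows '[{"grip":0.5,"linear":[-0.5,-1,50],"rot":[0,0,0]},{"grip":0.5,"linear":[-0.5,-1,85],"rot":[0,0,0]},{"grip":0.5,"linear":[-0.5,-1,101],"rot":[0,0,0]},{"grip":0.5,"linear":[-0.5,-1,101],"rot":[0,0,0]},{"grip":0,"linear":[-0.5,-1,101],"rot":[0,0,0]},{"grip":0,"linear":[-0.5,-1,101],"rot":[0,0,0]},{"grip":0,"linear":[-0.5,-1,101],"rot":[0,0,0]},{"grip":0,"linear":[-0.5,-1,101],"rot":[0,0,0]}]'

```text
clock: 4.85
position: [471.6, -181.2, 10.5]
ee_rot: [0.017, 1.0, -0.0, 0.001]
contact_force: [-0.6, -1.8, 6.2]
gripper_width: 6.1
grasp_force: 59.0
```

Call:
arm_command --rows '[{"grip":0,"linear":[0,0,-10],"rot":[0,0,0]},{"grip":0,"linear":[0,0,-40],"rot":[0,0,0]},{"grip":0,"linear":[0,0,-80],"rot":[0,0,0]},{"grip":0,"linear":[0,0,-80],"rot":[0,0,0]},{"grip":0,"linear":[0,0,-80],"rot":[0,0,0]}]'

```text
clock: 5.48
position: [470.4, -180.7, 89.3]
ee_rot: [0.018, 1.0, 0.0, -0.0]
contact_force: [-0.9, 0.5, -1.1]
gripper_width: 6.0
grasp_force: 58.8
```

Run:
```python
from h import *
s=shot("side","side2.png",(180,185,300,275),6)
t=shot("top")
for p in (t,s): print([(k["score"],np.round(k["pixel"],1)) for k in models.tip_of(p,"spatula")[:2]],[(k["score"],np.round(k["rect"],1)) for k in models.spot_in(p,"spatula")[:2]])
to(([0,0,0],-4.1))
```

```text
[(0.36, array([216.8, 186.1]))] [(0.39, array([309.9, 195.9, 319.9, 245. ]))]
[(0.44, array([231. , 226.3]))] [(0.62, array([195. , 224. , 265.9, 234.2]))]
t 5.78 pos [ 470.4 -180.9   88.5] psi -2.02 j [-0.04  0.34 -0.47 -0.   -0.76 -1.56] w 5.6 F [-0.3  0.1  0.2]
lin [476.4 164.2  89.4] rot [ 0.    -0.002  0.036]
```

View pics/side2.png

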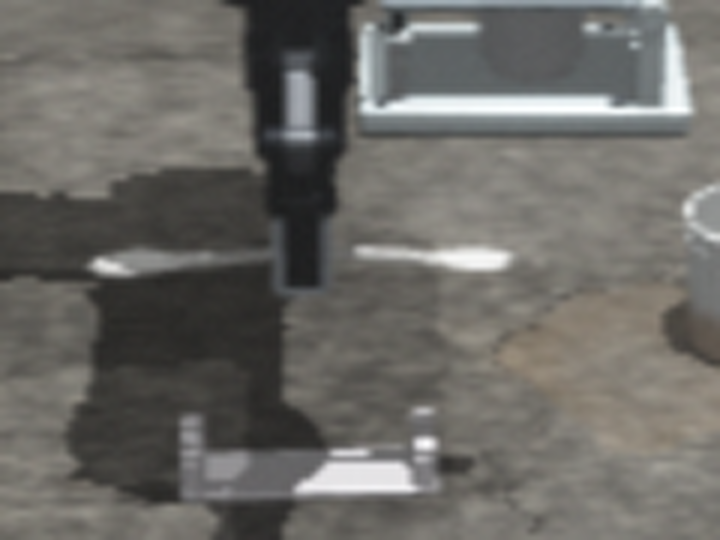

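Run:
```python
from h import *
import pickle
t,s=pickle.load(open("ts.pkl","rb"))
def aty(u,y):
    o,d=ray(s,((u[0]+.5)/6-.5+180,(u[1]+.5)/6-.5+185));return (o+d*(y-o[1])/d[1]).round(1)
for u,y in [((90,265),-178),((513,259),-183.5),((300,291),-181),((255,256),-180),((360,252),-181.5)]: print(aty(u,y))
# insertion targets: tip offset along tool -x
to((mt(-74-25-80,0,70),-4.1))
```

```text
[ 389.3 -178.    98.6]
[ 548.  -183.5   97.4]
[ 467.5 -181.    85.6]
[ 450.9 -180.   100.9]
[ 490.2 -181.5  101.8]
t 5.78 pos [ 470.4 -180.9   88.5] psi -2.02 j [-0.04  0.34 -0.47 -0.   -0.76 -1.56] w 5.6 F [-0.3  0.1  0.2]
lin [ 67.6 344.5  18.7] rot [ 0.    -0.002  0.036]
```

Call:
arm_command --rows '[{"grip":0,"linear":[11,57,0],"rot":[0,0,0.036]},{"grip":0,"linear":[22,114,0],"rot":[0,0,0.036]},{"grip":0,"linear":[33,171,10],"rot":[0,0,0.036]},{"grip":0,"linear":[44,228,20],"rot":[0,0,0.036]},{"grip":0,"linear":[56,285,35],"rot":[0,0,0.036]},{"grip":0,"linear":[68,344,44.5],"rot":[0,0,0.036]},{"grip":0,"linear":[68,344,44.5],"rot":[0,0,0.036]},{"grip":0,"linear":[68,344,44.5],"rot":[0,0,0.036]}]'

```text
clock: 6.78
position: [414.6, 165.2, 44.4]
ee_rot: [0.035, 0.999, -0.0, -0.001]
contact_force: [-0.9, -1.6, 0.5]
gripper_width: 6.0
grasp_force: 58.9
```

Run:
```python
from h import *
s=shot("side","side3.png",(200,165,300,215),8)
t=shot("top","top3.png",(180,150,260,270),5)
to((mt(-74+18-80,0,44),-4.1))
print(proj(s,mt(-74,-38,64)),proj(s,mt(-74,38,64)),proj(t,mt(-74,-38,64)),proj(t,mt(-74,38,64)))
```

```text
t 6.88 pos [414.9 164.2  44.7] psi -4.17 j [ 0.74  0.33 -0.65 -0.   -0.58 -2.39] w 5.9 F [-0.9  0.1  0.1]
lin [-42.9   1.6   0.7] rot [-0.    -0.001 -0.001]
[242.63376095 185.60647688] [242.77526556 174.97671217] [221.25284777 207.78592796] [197.64150999 206.53706658]
```

View pics/side3.png

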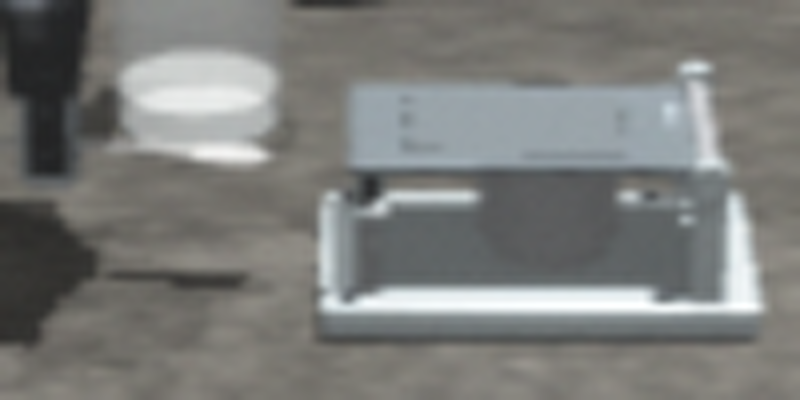

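View pics/top3.png

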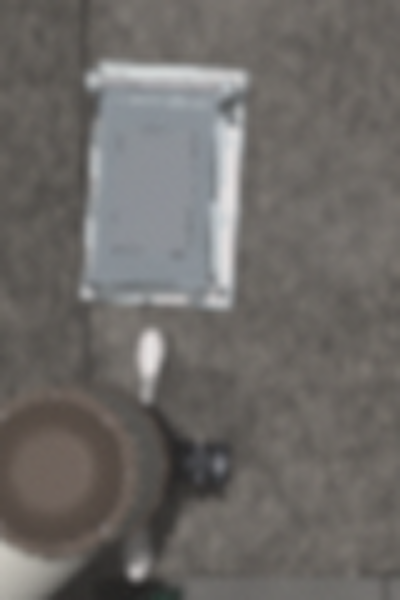

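Call:
arm_command --rows '[{"grip":0,"linear":[-10,1,-1],"rot":[0,0,0]},{"grip":0,"linear":[-20,1,-1],"rot":[0,0,0]},{"grip":0,"linear":[-30,1,-1],"rot":[0,0,0]},{"grip":0,"linear":[-39,1,-1],"rot":[0,0,0]},{"grip":0,"linear":[-47,1,-1],"rot":[0,0,0]},{"grip":0,"linear":[-47,1,-1],"rot":[0,0,0]},{"grip":0,"linear":[-47,1,-1],"rot":[0,0,0]}]'

```text
clock: 7.75
position: [461.6, 162.7, 45.7]
ee_rot: [0.036, 0.999, -0.0, -0.0]
contact_force: [0.4, 0.6, 0.4]
gripper_width: 5.8
grasp_force: 58.9
```

Run:
```python
from h import *
s=shot("side","side4.png",(200,155,300,205),8)
to((mt(-74+18-80,0,44),-4.1))
```

```text
t 7.8 pos [461.6 162.8  45.7] psi -4.07 j [ 0.67  0.39 -0.55 -0.   -0.63 -2.31] w 5.9 F [-0.1  0.3 -0.5]
lin [ 3.7 -0.3  1.7] rot [-0. -0.  0.]
```

View pics/side4.png

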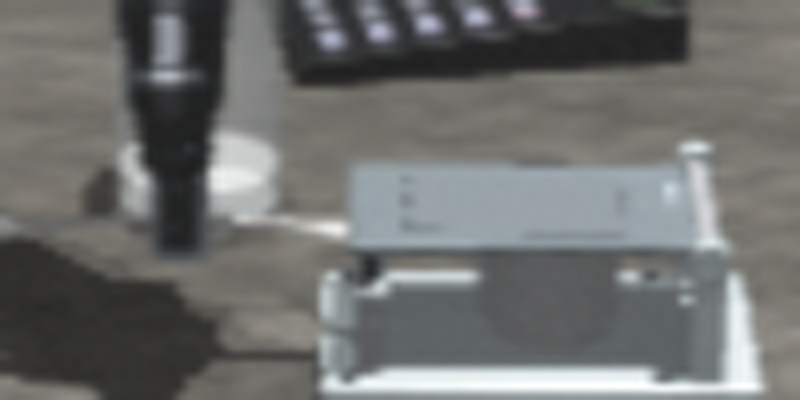

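Call:
arm_command --rows '[{"grip":0,"linear":[-4,0,0],"rot":[0,0,0]},{"grip":0,"linear":[-4,0,-11],"rot":[0,0,0]},{"grip":0,"linear":[-5,0,-21],"rot":[0,0,0]},{"grip":0,"linear":[-7,0,-30],"rot":[0,0,0]},{"grip":0,"linear":[-10,0,-39],"rot":[0,0,0]},{"grip":0,"linear":[-13.5,0,-48.5],"rot":[0,0,0]},{"grip":0,"linear":[-17.7,0,-57],"rot":[0,0,0]},{"grip":0,"linear":[-22.8,0,-65.3],"rot":[0,0,0]},{"grip":0,"linear":[-28.4,0,-73],"rot":[0,0,0]}]'

```text
clock: 8.93
position: [490.7, 160.9, 119.3]
ee_rot: [0.036, 0.999, -0.0, 0.0]
contact_force: [-1.2, 0.1, -0.3]
gripper_width: 5.9
grasp_force: 58.9
```

Run:
```python
from h import *
s=shot("side","side5.png",(200,125,330,205),6)
to((mt(-74+18-80,0,44),-4.1))
```

```text
t 8.97 pos [492.1 161.3 120.4] psi -4.06 j [ 0.63  0.32 -0.41  0.   -0.84 -2.27] w 5.8 F [0.7 0.5 0.4]
lin [34.4 -1.1 76.3] rot [0.001 0.003 0.001]
```

View pics/side5.png

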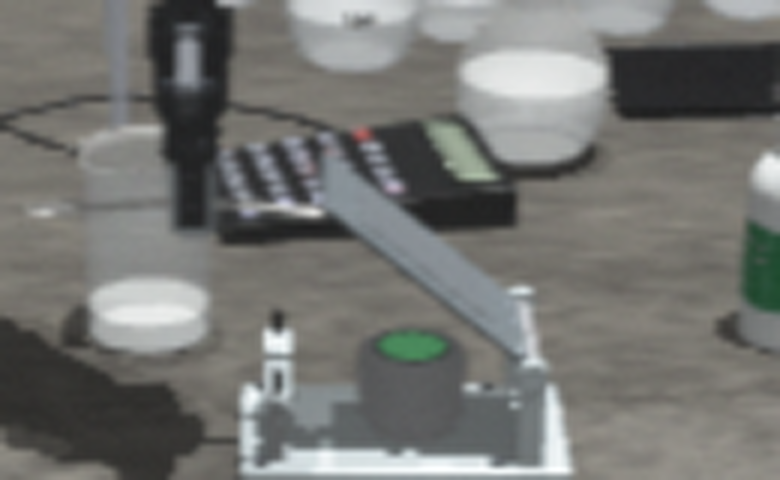

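Call:
arm_command --rows '[{"grip":0,"linear":[-6.7,0,-7.2],"rot":[0,0,0]},{"grip":0,"linear":[-13.4,0,-13.8],"rot":[0,0,0]},{"grip":0,"linear":[-21,0,-20],"rot":[0,0,0]},{"grip":0,"linear":[-29,0,-25],"rot":[0,0,0]},{"grip":0,"linear":[-37.5,0,-29.7],"rot":[0,0,0]},{"grip":0,"linear":[-46,0,-33.5],"rot":[0,0,0]},{"grip":0,"linear":[-55,0,-36.5],"rot":[0,0,0]},{"grip":0,"linear":[-64.5,0,-38.8],"rot":[0,0,0]},{"grip":0,"linear":[-74,0,-40],"rot":[0,0,0]},{"grip":0,"linear":[-83.6,0,-40.8],"rot":[0,0,0]}]'

```text
clock: 10.22
position: [574.3, 154.9, 159.6]
ee_rot: [0.036, 0.999, -0.0, -0.0]
contact_force: [-0.1, -0.2, -0.4]
gripper_width: 5.7
grasp_force: 58.9
```

Call:
arm_command --rows '[{"grip":0,"linear":[-9.5,0,0.5],"rot":[0,0,0]},{"grip":0,"linear":[-19,0,1.3],"rot":[0,0,0]},{"grip":0,"linear":[-28,0,3],"rot":[0,0,0]},{"grip":0,"linear":[-38,0,6],"rot":[0,0,0]},{"grip":0,"linear":[-47,0,9.5],"rot":[0,0,0]},{"grip":0,"linear":[-56,0,14],"rot":[0,0,0]},{"grip":0,"linear":[-56,0,14],"rot":[0,0,0]},{"grip":0,"linear":[-20,0,0],"rot":[0,0,0]},{"grip":0,"linear":[20,0,0],"rot":[0,0,0]},{"grip":0,"linear":[60,0,0],"rot":[0,0,0]}]'

```text
clock: 11.48
position: [512.6, 159.2, 159.9]
ee_rot: [0.036, 0.999, 0.0, 0.0]
contact_force: [1.1, 0.2, -0.1]
gripper_width: 6.0
grasp_force: 58.9
```

Run:
```python
from h import *
s=shot("side","side6.png",(190,125,340,215),5)
t=shot("top")
for p in (t,s):
  for q in ("cover_lip","collar_top","cover_hinge","spatula","rest"):
    print(q,[(round(k["score"],2),np.round(k["pixel"],1)) for k in models.tip_of(p,q)[:2]],end=' ')
  print("open lip pred",proj(p,mt(56-130*np.cos(3.05),0,62+130*np.sin(3.05))),"ctop",proj(p,mt(0,0,57)),"rest",proj(p,[470,-178,0]))
to(([470.5,-181,100],-2),([470.5,-181,11.5],-2))
```

```text
cover_lip [(0.66, array([214.5, 125.8]))] collar_top [(0.63, array([210. , 184.9])), (0.46, array([216. , 183.8]))] cover_hinge [(0.65, array([213.8, 165.4])), (0.37, array([355.3, 227. ]))] spatula [] rest [(0.8, array([311.3, 217.9]))] open lip pred [214.08710915 126.91331575] ctop [211.14628838 184.43919523] rest [312.86550213 221.15372561]
cover_lip [(0.73, array([330.3, 173.3])), (0.24, array([303.5, 240.3]))] collar_top [(0.62, array([264.9, 184.1]))] cover_hinge [(0.95, array([287.3, 182.6]))] spatula [] rest [(0.72, array([268.3, 191. ])), (0.61, array([230.6, 263.7]))] open lip pred [331.22958498 177.17850102] ctop [267.95548109 182.36962846] rest [231.13628688 263.91248074]
t 12.07 pos [514.2 159.1 159.3] psi -4.11 j [ 0.6   0.3  -0.31 -0.   -0.96 -2.24] w 5.4 F [-0.4 -1.1  0.4]
lin [  19.2 -342.3   59.4] rot [-0.    -0.    -0.037]
lin [  19.2 -342.3  147.9] rot [-0.    -0.    -0.037]
```

Call:
arm_command --rows '[{"grip":0,"linear":[4,-57,0],"rot":[0,0,-0.037]},{"grip":0,"linear":[8,-114,10],"rot":[0,0,-0.037]},{"grip":0,"linear":[12,-171,25],"rot":[0,0,-0.037]},{"grip":0,"linear":[16,-228,40],"rot":[0,0,-0.037]},{"grip":0,"linear":[19,-285,55],"rot":[0,0,-0.037]},{"grip":0,"linear":[19,-342,75],"rot":[0,0,-0.037]},{"grip":0,"linear":[19,-342,100],"rot":[0,0,-0.037]},{"grip":0,"linear":[19,-342,120],"rot":[0,0,-0.037]},{"grip":0,"linear":[19,-342,120],"rot":[0,0,-0.037]},{"grip":0,"linear":[19,-342,120],"rot":[0,0,-0.037]}]'

```text
clock: 13.32
position: [471.3, -180.6, 40.2]
ee_rot: [0.017, 1.0, -0.0, 0.001]
contact_force: [0.9, -0.6, -0.6]
gripper_width: 5.6
grasp_force: 58.9
```

Run:
```python
from h import *
t=shot("top");s=shot("side")
for p in(t,s):
  for q in("spatula","rest"): print(q,[(round(k["score"],2),np.round(atz(p,k["pixel"],0 if q=="rest" else 46),1)) for k in models.tip_of(p,q)[:2]])
to(([470.5,-181,11.5],-2),([470.5,-181,11.5],-2))
```

```text
spatula []
rest []
spatula [(0.55, array([ 474.6, -173.9,   46. ]))]
rest [(0.95, array([ 462.7, -171.5,    0. ]))]
t 13.62 pos [ 471.  -180.4   40.2] psi -1.93 j [-0.04  0.42 -0.52  0.   -0.63 -1.56] w 6.2 F [ 0.2  1.  -0.1]
lin [ 0.5 -0.6 28.7] rot [-0.     0.001  0.001]
lin [ 0.5 -0.6 28.7] rot [-0.     0.001  0.001]
```

Call:
arm_command --rows '[{"grip":0,"linear":[0.5,-0.5,15],"rot":[0,0,0]},{"grip":0,"linear":[0.5,-0.5,24],"rot":[0,0,0]},{"grip":0,"linear":[0.5,-0.5,29],"rot":[0,0,0]},{"grip":0,"linear":[0.5,-0.5,29],"rot":[0,0,0]},{"grip":0,"linear":[0.5,-0.5,29],"rot":[0,0,0]}]'

```text
clock: 14.25
position: [470.3, -181.1, 10.7]
ee_rot: [0.017, 1.0, -0.0, 0.0]
contact_force: [-0.1, 0.3, -0.1]
gripper_width: 5.6
grasp_force: 59.0
```

Call:
arm_command --rows '[{"grip":0,"linear":[0,0,1],"rot":[0,0,0]},{"grip":0,"linear":[0,0,1],"rot":[0,0,0]}]'

```text
clock: 14.5
position: [470.3, -181.1, 10.6]
ee_rot: [0.017, 1.0, -0.0, 0.0]
contact_force: [-1.2, 2.3, 6.2]
gripper_width: 5.4
grasp_force: 59.7
```

Contact at 10.6, seated on the rest. Release and rise.

Call:
arm_command --rows '[{"grip":0.4,"linear":[0,0,0],"rot":[0,0,0]},{"grip":0.4,"linear":[0,0,0],"rot":[0,0,0]},{"grip":0.4,"linear":[0,0,0],"rot":[0,0,0]},{"grip":0.5,"linear":[0,0,0],"rot":[0,0,0]},{"grip":0.5,"linear":[0,0,-15],"rot":[0,0,0]},{"grip":0.8,"linear":[0,0,-60],"rot":[0,0,0]},{"grip":0.8,"linear":[0,0,-120],"rot":[0,0,0]},{"grip":0.8,"linear":[0,0,-120],"rot":[0,0,0]},{"grip":0.8,"linear":[0,0,-120],"rot":[0,0,0]}]'

```text
clock: 15.62
position: [469.7, -180.9, 130.2]
ee_rot: [0.017, 1.0, 0.0, 0.001]
contact_force: [0.1, -0.1, 0.0]
gripper_width: 68.5
grasp_force: 0.0
```

Run:
```python
from h import *
t=shot("top");s=shot("side")
for p in(t,s):
  for q,z in(("spatula",18),("rest",0),("collar_top",57),("seat",24),("collar",23)): print(q,[(round(k["score"],2),np.round(atz(p,k["pixel"],z),1)) for k in models.tip_of(p,q)[:2]],[(round(k["score"],2),np.round(k["rect"],1)) for k in models.spot_in(p,q)[:1]])
# green window centroid
c={}
for n,p in(("t",t),("s",s)):
  f=p["frame"].astype(int);m=((f[:,:,1]-f[:,:,0]>25)&(f[:,:,1]-f[:,:,2]>10)).astype(np.uint8)
  u=proj(p,mt(0,0,57));w=np.zeros_like(m);a,b=u.astype(int);w[b-12:b+13,a-14:a+15]=1
  y,x=np.nonzero(m&w);c[n]=(x.mean(),y.mean());print(n,len(x),c[n],atz(p,c[n],57).round(1))
print(tri([(t,c["t"]),(s,c["s"])]).round(1))
to((mt(0,0,120),-4.1))
```

```text
spatula [(0.38, array([799.7, 149.3,  18. ]))] [(0.58, array([311.2, 197.7, 315.4, 241.6]))]
rest [] [(0.73, array([198.6, 129.6, 231.1, 208.8]))]
collar_top [(0.57, array([591.1, 156.7,  57. ]))] []
seat [(0.71, array([596.5, 159.5,  24. ]))] [(0.83, array([194.9, 125.9, 229.7, 209.6]))]
collar [(0.67, array([592.5, 139.7,  23. ]))] [(0.49, array([203.5, 176.1, 220.7, 193.5]))]
spatula [(0.72, array([ 467.9, -169.9,   18. ]))] [(0.67, array([199.2, 254.4, 264.9, 264.4]))]
rest [(0.55, array([ 469.2, -184.1,    0. ]))] [(0.73, array([209.6, 254. , 250.7, 266.4]))]
collar_top [(0.53, array([585.8, 151.9,  57. ]))] [(0.6, array([261. , 179.1, 278.8, 194.9]))]
seat [(0.87, array([598.1, 159.7,  24. ])), (0.73, array([ 458.8, -180.6,   24. ]))] [(0.7, array([238.1, 172.2, 333.5, 208.1]))]
collar [(0.77, array([597.7, 151.5,  23. ])), (0.37, array([593. , 105.7,  23. ]))] [(0.66, array([259.9, 180. , 276.5, 196.2]))]
t 69 (np.float64(210.8985507246377), np.float64(183.94202898550725)) [595.1 153.8  57. ]
s 44 (np.float64(268.3181818181818), np.float64(182.13636363636363)) [594.8 154.6  57. ]
[594.9 153.8  57.4]
t 16.73 pos [ 470.  -181.1  129.6] psi -1.96 j [-0.04  0.28 -0.43  0.   -0.86 -1.56] w 68.3 F [ 0.5 -0.6  0.1]
lin [-112.   338.1    9.6] rot [-0.     0.     0.037]
```

Run:
```python
from h import *
to(([595,154,110],36),([595,154,26],36))
```

```text
t 16.73 pos [ 470.  -181.1  129.6] psi -1.96 j [-0.04  0.28 -0.43  0.   -0.86 -1.56] w 68.3 F [ 0.5 -0.6  0.1]
lin [-113.4  339.2   19.6] rot [-0.    -0.    -0.663]
lin [-113.4  339.2  103.6] rot [-0.    -0.    -0.663]
```

Call:
arm_command --rows '[{"grip":0.8,"linear":[-19,57,0],"rot":[0,0,-0.12]},{"grip":0.8,"linear":[-38,113,0],"rot":[0,0,-0.24]},{"grip":0.8,"linear":[-57,170,0],"rot":[0,0,-0.36]},{"grip":0.8,"linear":[-76,226,0],"rot":[0,0,-0.48]},{"grip":0.8,"linear":[-95,283,5],"rot":[0,0,-0.6]},{"grip":0.8,"linear":[-113.4,339,15],"rot":[0,0,-0.663]},{"grip":0.8,"linear":[-113.4,339,20],"rot":[0,0,-0.663]},{"grip":0.8,"linear":[-113.4,339,20],"rot":[0,0,-0.663]},{"grip":0.8,"linear":[-113.4,339,20],"rot":[0,0,-0.663]}]'

```text
clock: 17.85
position: [594.7, 152.8, 109.9]
ee_rot: [-0.309, 0.951, -0.0, -0.0]
contact_force: [0.4, -0.6, -0.8]
gripper_width: 68.2
grasp_force: 0.0
```

Run:
```python
from h import *
to(([595,154,26],36))
```

```text
t 17.85 pos [594.7 152.8 109.9] psi 35.95 j [ 0.51  0.47 -0.18  0.   -0.92 -1.46] w 68.2 F [ 0.4 -0.6 -0.8]
lin [-1.   0.8 83.9] rot [-0.    -0.    -0.001]
```

Call:
arm_command --rows '[{"grip":0.8,"linear":[-0.5,0.5,30],"rot":[0,0,0]},{"grip":0.8,"linear":[-0.5,0.5,48],"rot":[0,0,0]},{"grip":0.8,"linear":[-0.5,0.5,62],"rot":[0,0,0]},{"grip":0.8,"linear":[-0.5,0.5,72],"rot":[0,0,0]},{"grip":0.8,"linear":[-0.5,0.5,79],"rot":[0,0,0]},{"grip":0.8,"linear":[-0.5,0.5,84],"rot":[0,0,0]},{"grip":0.8,"linear":[-0.5,0.5,84],"rot":[0,0,0]}]'

```text
clock: 18.73
position: [595.0, 154.6, 25.5]
ee_rot: [-0.309, 0.951, -0.0, -0.0]
contact_force: [0.9, 0.0, 0.2]
gripper_width: 68.3
grasp_force: 0.0
```

Call:
arm_command --rows '[{"grip":0.55,"linear":[0,0,0],"rot":[0,0,0]},{"grip":0.4,"linear":[0,0,0],"rot":[0,0,0]},{"grip":0.4,"linear":[0,0,0],"rot":[0,0,0]},{"grip":0.4,"linear":[0,0,0],"rot":[0,0,0]},{"grip":0.4,"linear":[0,0,0],"rot":[0,0,0]}]'

```text
clock: 19.35
position: [595.6, 154.8, 26.4]
ee_rot: [-0.309, 0.951, 0.0, 0.001]
contact_force: [-0.7, -0.4, 5.7]
gripper_width: 50.7
grasp_force: 62.5
```

Run:
```python
from h import *
st=arm.read_state();print(st["wrist_torque"],st["grasp_force"]);to(([595,154,26],36))
R0=R.from_quat(st["ee_rot"]).as_matrix();print("Ftool",R0.T@st["contact_force"])
```

```text
[0.07598435 0.24292277 0.02986005] 62.534047157707846
t 19.35 pos [595.6 154.8  26.4] psi 36.05 j [ 0.52  0.58 -0.25  0.   -0.74 -1.46] w 50.7 F [-0.7 -0.4  5.7]
lin [ 1.  -0.3  0.4] rot [-0.     0.001  0.001]
Ftool [ 0.74149103  0.09771051 -5.71096832]
```

Call:
arm_command --rows '[{"grip":0.4,"linear":[0,0,1],"rot":[0,0,0.1]},{"grip":0.4,"linear":[0,0,1],"rot":[0,0,0.2]},{"grip":0.4,"linear":[0,0,1],"rot":[0,0,0.26]},{"grip":0.4,"linear":[0,0,1],"rot":[0,0,0.26]}]'

```text
clock: 19.85
position: [596.7, 155.3, 26.0]
ee_rot: [-0.184, 0.983, 0.0, 0.002]
contact_force: [0.6, 0.6, 7.3]
gripper_width: 50.6
grasp_force: 62.7
```

```bash
cat > f.py <<'E'
from h import *
np.set_printoptions(precision=2,suppress=True)
st=arm.read_state();R0=R.from_quat(st["ee_rot"]).as_matrix();print("Ftool",R0.T@st["contact_force"],"T",st["wrist_torque"],st["grasp_force"]);to(([595,154,26],36))
E
python3 f.py
```

```text
Ftool [-0.85  0.32 -7.27] T [ 0.02 -0.2  -0.01] 62.745992621166806
t 19.85 pos [596.7 155.3  26. ] psi 21.16 j [ 0.52  0.58 -0.25  0.   -0.74 -1.72] w 50.6 F [0.6 0.6 7.3]
lin [ 2.1 -0.6 -0. ] rot [-0.    0.   -0.26]
```

Call:
arm_command --rows '[{"grip":0.4,"linear":[0,0,0.5],"rot":[0,0,0.06]},{"grip":0.4,"linear":[0,0,0.5],"rot":[0,0,0.12]},{"grip":0.4,"linear":[0,0,0.5],"rot":[0,0,0.16]},{"grip":0.4,"linear":[0,0,0.5],"rot":[0,0,0.16]}]'

```text
clock: 20.35
position: [594.6, 154.4, 23.6]
ee_rot: [-0.104, 0.995, -0.0, -0.001]
contact_force: [0.1, -0.1, 0.3]
gripper_width: 50.7
grasp_force: 62.7
```

```bash
python3 f.py
```

```text
Ftool [-0.1  -0.1  -0.31] T [ 0.03  0.08 -0.03] 62.66606305702226
t 20.35 pos [594.6 154.4  23.6] psi 11.97 j [ 0.52  0.58 -0.25 -0.   -0.74 -1.88] w 50.7 F [ 0.1 -0.1  0.3]
lin [-0.3 -0.5 -2.4] rot [ 0.   -0.   -0.42]
```

Call:
arm_command --rows '[{"grip":0.4,"linear":[0,0,1],"rot":[0,0,0]},{"grip":0.4,"linear":[0,0,2],"rot":[0,0,0]},{"grip":0.4,"linear":[0,0,3],"rot":[0,0,0]},{"grip":0.4,"linear":[0,0,3],"rot":[0,0,0]}]'

```text
clock: 20.85
position: [594.7, 154.4, 21.1]
ee_rot: [-0.104, 0.995, -0.0, -0.0]
contact_force: [-2.7, -0.5, 3.7]
gripper_width: 50.3
grasp_force: 62.9
```

```bash
python3 f.py
```

```text
Ftool [ 2.76  0.04 -3.74] T [-0.08  0.78 -0.02] 62.87777934538781
t 20.85 pos [594.7 154.4  21.1] psi 11.96 j [ 0.52  0.58 -0.25 -0.   -0.73 -1.88] w 50.3 F [-2.7 -0.5  3.7]
lin [-0.2 -0.5 -4.9] rot [ 0.   -0.   -0.42]
```

Call:
arm_command --rows '[{"grip":0.4,"linear":[0.5,0,1],"rot":[0,0,0]},{"grip":0.4,"linear":[0.5,0,2],"rot":[0,0,0]},{"grip":0.4,"linear":[0.5,0,2.5],"rot":[0,0,0]},{"grip":0.4,"linear":[0.5,0,2.5],"rot":[0,0,0]}]'

```text
clock: 21.35
position: [594.7, 154.4, 19.5]
ee_rot: [-0.104, 0.995, -0.0, 0.0]
contact_force: [-3.5, -1.1, 8.0]
gripper_width: 50.7
grasp_force: 63.6
```

```bash
python3 f.py
```

```text
Ftool [ 3.71 -0.39 -8.  ] T [-0.2   0.99 -0.01] 63.551965709348224
t 21.35 pos [594.7 154.4  19.5] psi 11.98 j [ 0.52  0.58 -0.26  0.   -0.73 -1.88] w 50.7 F [-3.5 -1.1  8. ]
lin [-0.2 -0.5 -6.5] rot [-0.    0.   -0.42]
```

Call:
arm_command --rows '[{"grip":0.4,"linear":[0.5,0,1],"rot":[0,0,0]},{"grip":0.4,"linear":[0.5,0,2],"rot":[0,0,0]},{"grip":0.4,"linear":[0.5,0,2],"rot":[0,0,0]},{"grip":0.4,"linear":[0.5,0,2],"rot":[0,0,0]}]'

```text
clock: 21.85
position: [594.7, 154.4, 19.4]
ee_rot: [-0.105, 0.995, -0.0, 0.001]
contact_force: [-6.1, -1.0, 17.3]
gripper_width: 50.9
grasp_force: 64.4
```

```bash
python3 f.py
```

```text
Ftool [  6.19   0.27 -17.31] T [-0.35  1.81 -0.03] 64.43688435832883
t 21.85 pos [594.7 154.4  19.4] psi 12.01 j [ 0.52  0.58 -0.26  0.   -0.73 -1.88] w 50.9 F [-6.1 -1.  17.3]
lin [-0.2 -0.5 -6.6] rot [-0.    0.   -0.42]
```

```bash
python3 - <<'E'
from h import *
s=shot("side","side7.png",(180,125,345,290),3.6);t=shot("top")
for p in(t,s):
  for q in("beaker","cup","marker","cover_lip","spatula"): print(q,[(round(k["score"],2),np.round(k["pixel"],1)) for k in models.tip_of(p,q)[:1]])
E
python3 f.py
```

```text
beaker [(0.6, array([170.9, 224.6]))]
cup [(0.74, array([285.1, 161.3]))]
marker [(0.81, array([355.1, 228. ]))]
cover_lip [(0.66, array([214.9, 124.4]))]
spatula [(0.42, array([313.3, 219.9]))]
beaker [(0.72, array([222.5, 181.5]))]
cup []
marker [(0.96, array([221.6, 308. ]))]
cover_lip [(0.87, array([333.5, 177.1]))]
spatula [(0.59, array([229. , 257.8]))]
Ftool [  6.43   0.09 -16.72] T [-0.34  1.85 -0.09] 64.43699407581789
t 22.45 pos [594.7 154.4  19.4] psi 12.01 j [ 0.52  0.58 -0.26  0.   -0.73 -1.88] w 50.3 F [-6.3 -1.2 16.7]
lin [-0.2 -0.5 -6.6] rot [-0.    0.   -0.42]
```

View pics/side7.png

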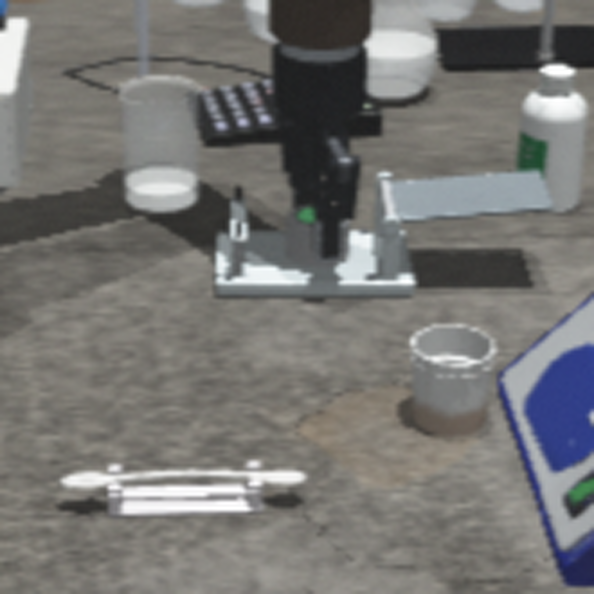

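The picture shows the cover thrown over on its stop (lip near crop pixel 550,190) and the spatula lying in its rest (60–305, 478). The cell is gripped and pushed down (305,225), and the beaker, cup and marker are where they were.

```bash
python3 -c "
from bench import job
print(job.job_done())"
```

```text
the job is handed in; nothing more can be done
None
```

The cover is levered over onto its back stop, the spatula is back on its rest, and the filter cell is turned about 24° clockwise and held home (7 mm down, about 17 N push); the beaker, cup and marker were not touched, and I handed the job in at about 22.5 s; the verdict was not shown.

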